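Drag the parts tote out of the wire rack with the pull hook

TASK

Take the pull hook from its wooden rest, hook it over the front lip of the grey tote deep in the wire rack and drag the tote gently forward until it sits square against the wooden stop board, then keep a firm pull on it there for about a second (roughly 9 N more than it takes to slide it; the lip cracks above 16 N). Then unhook and lay the hook back in its rest as it lay before. Move the tote with the hook only, never with the hand, and leave the sanding block, cup and glue bottle where they are.

Things in the scene. Friction and masses are not known exactly. Their poses are not given: they have to be found in the camera images.
- hook_grip (a point): The pull hook, a loose tool, 0.22 kg, level in its rest at the start. This point is the place to grip, half-way up its wooden handle (26 wide, 24 high; from 90 mm behind this point to 40 mm before it; balance close to this point). x points along the tool to the hooked end, z up. A round steel rod 8 mm thick runs on along x at mid-height to x = +160 mm and there turns straight down
- hook_tip (a point): Lowest point of the hook's downturned end: 160 mm ahead of hook_grip and 34 mm below it; the downturned part is 8 mm thick and centred over this point, 30 mm of it free below the rod. Axes as hook_grip
- rest_seat (a point): Where hook_grip lies when the hook is in its fixed plywood rest, 70 mm above the bench; x along the rest, to the hooked end. Two notched wooden blocks 16 mm thick carry the hook: at x = -70 mm under the handle (notch 40 wide, 22 deep), at x = +80 mm under the rod (notch 24 wide, 22 deep); between them only a base board 12 mm thick. It stands left or right of the rack
- tote_lip (a point): Middle of the top edge (lip) of the front wall of the grey plastic tote, at the wall's mid-thickness. x points to the tote's back, z up. A loose open-topped box, 120 deep (x), 160 wide, 70 high, walls 4 mm, 0.3 to 0.65 kg, sliding with 1 to 4 N; behind the front wall a space 54 mm deep (x), 66 mm down, is empty, then a low partition and three tins
- tote_front (a point): Point on the outside of the tote's front wall, at the middle of its width and 9 mm above its underside; axes as tote_lip. The front wall lies flat on the stop board's inner face when the tote is home
- sander: Hand sanding block with a bar grip, 200 by 85, 67 high, lying on the bench on the other side of the rack from the rest; leave alone. Origin under its centre
- cup: Clear mixing cup, 84 across, 85 high, on the bench left of the rack; leave alone. Origin under its centre
- glue: Glue bottle, 60 across, 170 high, right of the rack; leave alone. Origin under its centre
- roof_front (a point): Middle of the front bar of the rack's roof of wire bars (bar centre, 8 mm thick, 215 mm above the bench), 95 mm behind deck_front; axes as deck_front. The roof covers all behind it, corner posts stand 115 mm to either side. Only the hook's rod goes under the roof, the hand stays in front of it
- deck_front (a point): Middle of the front edge of the rack's deck, a board 12 mm thick on the bench, at its top. x points straight into the rack, z up. Across the deck, square to x, stands the stop board, 12 thick, 170 wide, 56 high, clamped at a new place each time: its inner (far) face, stop_face, is 16 to 46 mm behind this point and is not measured: feel for it. Guide rails 16 high, 184 apart, run along x

How it is judged (in metres and radians):
On the way, in this order (a step that is already met when the one before it is completed fails the run):
1. the hook's end is down inside the tote, behind its front lip, with the tote still away from the stop (z of hook_tip in the frame of tote_lip below -0.006 m and x of hook_tip in the frame of tote_lip between 0.003 and 0.055 m and x of tote_front in the frame of stop_face above 0.03 m and y of hook_tip in the frame of tote_lip between -0.076 and 0.076 m), for 0.1 s.
2. the hook, behind the lip, holds the tote firmly against the stop board (over 6 N on the board) (contact force between tote and stop above 6 N and contact force between hook and tote above 6 N and z of hook_tip in the frame of tote_lip below -0.004 m and x of hook_tip in the frame of tote_lip between 0 and 0.055 m and y of hook_tip in the frame of tote_lip between -0.076 and 0.076 m), for 0.5 s.
At the end, for the whole second after the job is handed in: The tote stands flat on the deck with its front within 4 mm of the stop board and square to it within 0.05 rad; the hook lies at rest in its rest, hooked end the same way as at the start, upright, within 20 mm and 0.15 rad of its place; both are still and let go (x of tote_front in the frame of stop_face between -0.004 and 0.004 m and angle between the x axis of tote_lip and the x axis of stop_face, either way round below 0.05 rad and angle between tote_lip's own z axis and vertical below 0.05 rad and distance between hook_grip and rest_seat below 0.02 m and angle between the x axis of hook_grip and the x axis of rest_seat, either way round below 0.15 rad and angle between hook_grip's own z axis and vertical below 0.15 rad and x of hook_tip in the frame of rest_seat above 0.1 m and linear speed of each of tote, hook below 0.01 m/s); the robot touches nothing.
It fails at once if the hook and the tote press on each other with more than 16 N (the lip cracks) (contact force between hook and tote above 16 N).
It fails at once if the hand touches the tote (contact force between any of the fingers, the arm and tote above 0.5 N).
It fails at once if the tote is tipped by more than 0.2 rad (angle between tote_lip's own z axis and vertical above 0.2 rad).
It fails at once if the sanding block, the cup or the glue bottle is moved more than 20 mm (distance of any of sander, cup, glue from where it was at the start of the episode above 0.02 m).
It also fails if it takes over 72 s, if anything falls off the work surface, if the arm or the gripper's body presses on something with over 40 N, if the wrist force passes 120 N, or if a joint passes its speed limit or range.

ROBOT

A 6-joint arm with a two-finger parallel gripper is mounted at the origin on the work surface. World frame = base frame: x ahead of the robot, y to its left, z up, the work surface at z = 0. Lengths are in m, angles in degrees, forces in N, time in s.
With the tool pointing down it reaches from about 0.25 to 0.725 m from the base axis. Payload 9.7 kg.
Tool frame: the origin (TCP) lies at the very end of the fingers, on their centre line; the grasp point (between the pads) lies grasp_offset behind it (grasp_offset is the distance from the TCP to the grasp point, in m); z points along the fingers, y is the line along which they close (so a half turn about z gives the same grasp; the last joint's range is limited). The gripper opens to 85 mm and grips with 20 to 120 N. Pads are 22 mm wide; open, the fingers measure 114 mm over their backs; the gripper's body (76 mm by 85 mm) begins 54 mm behind the grasp point. The pads swing forward as they close: fully open they stand 13 mm farther back than shut.
Start: joints at [-70.588, 4.979, 10.078, 95.1, 0, 90], TCP at [0.183, -0.519, 0.231] pointing down, gripper open.
Joint ranges: [-179.16, 179.16], [-48.56, 103.87], [-65.8, 70.77], [-126.05, 130.52], [-82.76, 87.17], [-180, 180]. Speed limits (degrees/s): [127.2, 127.2, 147.25, 180, 180, 180].

INTERFACE

Orientations are given as [roll, pitch, yaw] about the fixed x, y, z axes, in that order (R = Rz(yaw) Ry(pitch) Rx(roll)).
In Python, from workcell import get_obs, camera, calibration, job_done, recognise, cut_out, mark_of, grasp_offset gives the robot as it stands.
- The arm moves only by the tool servo_tool, never from a script. Its argument "moves" is a list of rows, each a list of 3 entries, a list of its own where there are three numbers: the turn, a rotation vector about the tool's x, y, z in degrees, then the shift along the tool's x, y, z in m, then the opening in per cent of the stroke, from 0 (shut) to 100 (fully open). In form: [[[ax, ay, az], [x, y, z], claw], ...]. A call has 1 to 12 rows; each row shifts and turns the commanded pose from where the row before left it, along the tool's axes as they then stand; what a row does not reach is not made up. A row lasts 1/10 s, in which the tool goes at most 50 mm and 8.59 degrees, less where a joint would pass 70% of its speed; a pose out of reach is approached as far as the arm can. A call is refused whole if a number of a shift passes 0.05 or a number of a turn 8.59, either way. A call with a gripper value outside its range is refused whole. The fingers move at their own pace and stop on an object; "force" is the grip in N (left out, the last holds). Time passes only in rows, so rows that do not move let the fingers close. It gives the time, the measured TCP pose, the force, the opening and the grip force at its end, in the units of the state.
- get_obs(): the state, without advancing time (a new reading comes with each control period).
- camera(name): name is "scene" or "side" or "wrist"; returns (picture, depth): 400x640x3 uint8, red, green, blue; 400x640 float32, m along the optical axis (not along the pixel's ray), 0 where there is no reading.
- calibration(name): a dict with "camera_matrix" (3x3 intrinsics, pixels), "R" (3x3) and "t" (3): a world point X has camera coordinates R X + t. Camera axes: x right, y down, z forward; pixel columns grow to the right and rows downward; lengths in m; the calibration is good to about 2 mm. A picture is of the moment at which its call begins: read the wrist's pose just before it. calibration takes no time and is no camera call; for the wrist camera it gives the pose at the moment of the call.
- job_done(): hands the job in; it is judged then, once.
Trained networks look in the newest picture that a camera, given by its name, has taken for a name from the list of things; names that differ only in an ending like _2 or _b are one class to them, and where a whole thing is asked for, a point or a joint stands for the part that bears it (a point fixed in the world has none). Each returns a list of dicts, best first, with "score" (0 to 1); they miss things now and then, are a little off and sometimes report something else, mostly with a low value. They report only what shows in the picture. A call takes as long as a camera call.
- recognise(name, camera): "xyz" ([x, y, z] in m, in the coordinates of the camera as it stood for that picture, good to about 4 mm: the middle of the surface that is visible of it).
- cut_out(name, camera): "mask" (400x640 bool, what is visible of it).
- mark_of(name, camera): "xyz" ([x, y, z] in m, in the coordinates of the camera as it stood for that picture, good to about 4 mm: a listed point, or the origin of a listed thing).
The state is a dict: "time": time; "q": joint angles; "qd": joint speeds; "joint_efforts": joint torques, N m; "ee_pos": TCP position; "tcp_rot": TCP orientation; "wrist_force": force on the tool from outside, world axes, zero at the start; "torque": the same for the moment, N m; "opening": finger opening in m; "grasp_force": force on a finger pad.
Only numpy, scipy, OpenCV 4.12 (cv2) and the standard library are available. Lean on these libraries where they do the work, as an engineer would, in place of code of your own. Each camera call takes 0.05 s, during which the arm holds its last target. There are 200 camera calls.

## Working session

There is one attempt and no reset: what is moved stays moved. The work goes in short steps, Python scripts to look and compute and a tool call to move; the robot and the scene stay as the last step left them, time stands still between calls to the robot, and variables do not carry over. Pictures are saved under pics/ and viewed, at most 10 in all, crops included, and the job is handed in when it is done.

Besides the shell and the picture viewer there is one more tool, called after ">>>" as name(argument=value, ...), one argument or row to a line, values as JSON. servo_tool: Moves the arm, as the interface text tells. Its arguments: {"type":"object","properties":{"moves":{"type":"array"},"force":{"type":"number"}},"required":["moves"]}

```bash
mkdir -p pics; cat > h.py <<'E'
import numpy as np, cv2
from workcell import *
NAMES=["hook_grip","hook_tip","rest_seat","tote_lip","tote_front","sander","cup","glue","roof_front","deck_front"]
def look(cam,names=NAMES,save=None):
    c=calibration(cam); R=np.array(c["R"]);t=np.array(c["t"]);K=np.array(c["camera_matrix"])
    im,d=camera(cam)
    out={}
    im2=im[:,:,::-1].copy()
    for n in names:
        r=mark_of(n,cam)
        for k in r[:2]:
            p=np.array(k["xyz"]); w=R.T@(p-t); uv=K@p; uv=uv[:2]/uv[2]
            print(cam,n,round(k["score"],2),w.round(4),uv.round(0))
        if r:
            p=np.array(r[0]["xyz"]);uv=K@p;uv=uv[:2]/uv[2]
            cv2.circle(im2,tuple(int(v) for v in uv),3,(0,0,255),-1)
            cv2.putText(im2,n,tuple(int(v)+4 for v in uv),0,0.35,(0,0,255),1)
            out[n]=R.T@(p-t)
    if save: cv2.imwrite("pics/%s.png"%save,im2)
    return out,im,d
def depthpts(d,cam,mask=None):
    c=calibration(cam); R=np.array(c["R"]);t=np.array(c["t"]);K=np.array(c["camera_matrix"])
    v,u=np.mgrid[:d.shape[0],:d.shape[1]]
    P=np.stack([(u-K[0,2])/K[0,0]*d,(v-K[1,2])/K[1,1]*d,d],-1)
    return (P-t)@R
E
python3 - <<'E'
from h import *
print(grasp_offset, get_obs())
for c in("scene","side","wrist"):
    look(c,save=c+"0")
E
```

```text
0.0187 {'time': 0.0, 'q': array([-7.05874986e+01,  5.01182852e+00,  1.00313902e+01,  9.50991526e+01,
        8.01516947e-04,  8.99986365e+01]), 'qd': array([-0.0046167 , -0.10906552,  0.0347451 ,  0.07280681, -0.00292299,
       -0.04568129]), 'joint_efforts': array([ 6.90247271e-04, -5.20397723e+01,  4.64793169e+01,  1.65700726e-02,
        1.02415851e-05,  1.30450258e-05]), 'ee_pos': array([ 0.18272444, -0.51850106,  0.23054864]), 'tcp_rot': array([-1.79920409e+02, -8.03410247e-04,  1.94138638e+01]), 'wrist_force': array([-0.56570279, -0.16002314,  0.12208234]), 'torque': array([-0.04689339,  0.06463206,  0.05288588]), 'grasp_force': 0.0, 'opening': 0.08553272490259793}
scene hook_grip 0.74 [0.4814 0.3145 0.0748] [371. 142.]
scene hook_tip 0.92 [0.639  0.3192 0.0388] [407. 172.]
scene rest_seat 0.41 [0.479  0.3176 0.0721] [371. 142.]
scene tote_lip 0.94 [ 0.6979 -0.0255  0.0856] [353. 236.]
scene tote_front 0.66 [ 0.6959 -0.0217  0.0259] [352. 246.]
scene tote_front 0.65 [0.4746 0.322  0.0714] [371. 140.]
scene sander 0.68 [ 0.481  -0.2798 -0.0034] [237. 261.]
scene cup 0.64 [ 0.6383  0.4648 -0.002 ] [429. 158.]
scene glue 0.71 [ 0.609  -0.4532  0.0029] [213. 334.]
scene roof_front 0.74 [ 0.6465 -0.0295  0.2142] [341. 198.]
scene deck_front 0.6 [ 0.5575 -0.0313  0.0132] [316. 223.]
side hook_grip 0.72 [0.4796 0.3187 0.0676] [287. 324.]
side hook_tip 0.78 [0.6387 0.3159 0.0383] [238. 297.]
side rest_seat 0.77 [0.4786 0.3204 0.0686] [287. 324.]
side rest_seat 0.72 [ 0.698  -0.0201  0.0841] [296. 195.]
side tote_lip 0.97 [ 0.6984 -0.0207  0.0826] [296. 196.]
side tote_lip 0.5 [0.4789 0.3187 0.0701] [287. 323.]
side sander 0.59 [ 0.4772 -0.2805  0.0014] [399. 192.]
side cup 0.69 [ 0.6383  0.4617 -0.0028] [201. 349.]
side glue 0.76 [ 0.6085 -0.4541  0.0019] [388. 148.]
side roof_front 0.67 [ 0.6485 -0.0286  0.2166] [310. 167.]
side deck_front 0.81 [ 0.5489 -0.029   0.0134] [339. 230.]
```

View pics/scene0.png

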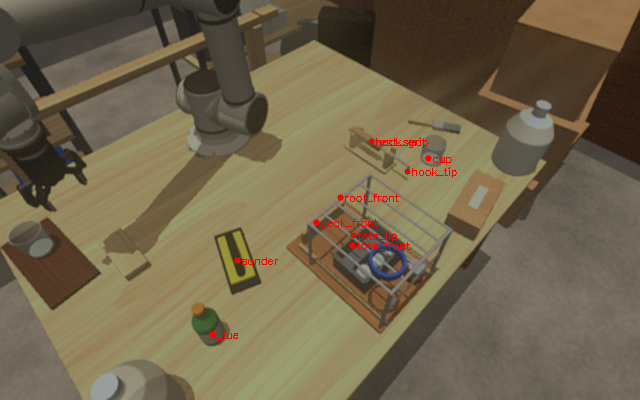

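View pics/side0.png

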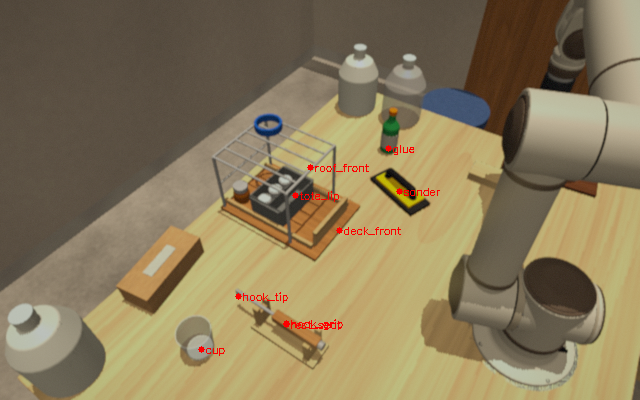

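The scene view shows the hook rest at about px (371,142), with the rack around (370,250). The side view shows the hook at (287,324) and the tote lip at (296,196). The networks agree with both pictures. Next I'll move towards the hook for a wrist view.

>>> servo_tool(
  moves=[
    [[0,0,0],[0.024,-0.034,-0.002],100],
    [[0,0,0],[0.024,-0.034,-0.002],100],
    [[0,0,0],[0.024,-0.034,-0.002],100],
    [[0,0,0],[0.024,-0.034,-0.002],100],
    [[0,0,0],[0.024,-0.034,-0.002],100],
    [[0,0,0],[0.024,-0.034,-0.002],100],
    [[0,0,0],[0.024,-0.034,-0.002],100],
    [[0,0,0],[0.024,-0.034,-0.002],100],
    [[0,0,0],[0.024,-0.034,-0.002],100],
    [[0,0,0],[0.024,-0.034,-0.002],100],
    [[0,0,0],[0.024,-0.034,-0.002],100],
    [[0,0,0],[0.024,-0.034,-0.002],100],
  ],
)

```text
time: 2.85
ee_pos: [0.3188, -0.0366, 0.2557]
tcp_rot: [180.0, -0.1, 19.4]
wrist_force: [1.6, -0.8, -0.7]
opening: 0.0852
grasp_force: 0.0
```

```bash
python3 - <<'E'
from h import *
o=get_obs();print(o["time"],o["q"].round(1),o["ee_pos"].round(4),o["tcp_rot"].round(2))
look("wrist",["tote_lip","tote_front","deck_front","roof_front"],"w1")
E
```

```text
2.85 [ -6.5 -25.2 -13.  102.1  -0.  154.1] [ 0.3188 -0.0366  0.2557] [ 1.7997e+02 -7.0000e-02  1.9400e+01]
```

>>> servo_tool(
  moves=[
    [[0,0,-8.5],[0,0,0],100],
    [[0,0,-8.5],[0,0,0],100],
    [[0,0,-8.5],[0,0,0],100],
    [[0,0,-8.5],[0,0,0],100],
    [[0,0,-8.5],[0,0,0],100],
    [[0,0,-8.5],[0,0,0],100],
    [[0,0,-8.5],[0,0,0],100],
    [[0,0,-8.5],[0,0,0],100],
    [[0,0,-8.5],[0,0,0],100],
    [[0,0,-8.5],[0,0,0],100],
    [[0,0,-8.5],[0,0,0],100],
    [[0,0,-8.5],[0,0,0],100],
  ],
)

```text
time: 4.3
ee_pos: [0.3185, -0.0398, 0.2553]
tcp_rot: [-180.0, 0.0, 121.5]
wrist_force: [-0.7, -0.0, 0.2]
opening: 0.0853
grasp_force: 0.0
```

>>> servo_tool(
  moves=[
    [[0,0,-8.4],[0,0,0],100],
    [[0,0,-8.4],[0,0,0],100],
    [[0,0,-8.4],[0,0,0],100],
    [[0,0,-8.4],[0,0,0],100],
    [[0,0,-8.4],[0,0,0],100],
    [[0,0,-8.4],[0,0,0],100],
    [[0,0,-8.2],[0,0,0],100],
    [[0,0,0],[-0.01,0.045,0],100],
    [[0,0,0],[-0.01,0.045,0],100],
    [[0,0,0],[-0.01,0.045,0],100],
    [[0,0,0],[-0.01,0.045,0],100],
    [[0,0,0],[-0.01,0.045,0],100],
  ],
)

```text
time: 5.5
ee_pos: [0.3696, 0.187, 0.2554]
tcp_rot: [-180.0, 0.0, 179.8]
wrist_force: [1.7, -1.3, 0.0]
opening: 0.0854
grasp_force: 0.0
```

```bash
python3 - <<'E'
from h import *
o=get_obs();print(o["time"],o["q"].round(1),o["ee_pos"].round(4),o["tcp_rot"].round(2))
c=calibration("wrist");R=np.array(c["R"]);print("cam pos",(-R.T@c["t"]).round(3),"axis",R[2].round(2))
look("wrist",["hook_grip","hook_tip","rest_seat","tote_lip"],"w2")
E
```

```text
5.5 [ 26.8 -12.8  -4.   98.8  -0.   27. ] [0.3696 0.187  0.2554] [-1.8000e+02  3.0000e-02  1.7981e+02]
cam pos [0.293 0.189 0.398] axis [ 0.3  -0.   -0.95]
wrist hook_grip 0.92 [0.4739 0.3205 0.0689] [438. 264.]
wrist hook_tip 0.62 [0.6398 0.3162 0.0353] [413. 361.]
```

>>> servo_tool(
  moves=[
    [[0,0,0],[-0.015,0.043,0.01],100],
    [[0,0,0],[-0.015,0.043,0.01],100],
    [[0,0,0],[-0.015,0.041,0.01],100],
    [[0,0,0],[0,0,0],100],
  ],
)

```text
time: 6.15
ee_pos: [0.4153, 0.3147, 0.2223]
tcp_rot: [-179.9, -0.2, 180.0]
wrist_force: [-0.3, -1.3, -1.8]
opening: 0.0853
grasp_force: 0.0
```

```bash
python3 - <<'E'
from h import *
o=get_obs();print(o["time"],o["q"].round(1),o["ee_pos"].round(4),o["tcp_rot"].round(2))
_,im,d=look("wrist",["hook_grip","hook_tip","rest_seat"],"w3")
P=depthpts(d,"wrist")
m=cut_out("hook_grip","wrist")[0]["mask"]&(d>0)
q=P[m]
print(len(q),q.min(0),q.max(0))
# fit per x-slice
for x0 in np.arange(0.36,0.66,0.02):
    s=q[(abs(q[:,0]-x0)<.01)]
    if len(s)>5: print(round(x0,2),len(s),"y",s[:,1].min().round(4),np.median(s[:,1]).round(4),s[:,1].max().round(4),"ztop",np.percentile(s[:,2],80).round(4))
E
```

```text
6.15 [37.1  1.   4.9 94.1  0.  37.2] [0.4153 0.3147 0.2223] [-1.7990e+02 -1.6000e-01  1.7995e+02]
wrist hook_grip 0.96 [0.4765 0.3213 0.0695] [324. 242.]
wrist rest_seat 0.68 [0.4778 0.3224 0.0668] [325. 242.]
4742 [0.37673728 0.30103827 0.00291123] [0.62353789 0.33464899 0.08903029]
0.38 451 y 0.3058 0.318 0.3297 ztop 0.0839
0.4 675 y 0.3048 0.318 0.3341 ztop 0.0867
0.42 634 y 0.3046 0.3172 0.3306 ztop 0.0867
0.44 604 y 0.3016 0.3172 0.3346 ztop 0.0868
0.46 558 y 0.3042 0.3168 0.334 ztop 0.0868
0.48 548 y 0.301 0.3164 0.3344 ztop 0.0869
0.5 491 y 0.3037 0.3164 0.3291 ztop 0.087
0.52 218 y 0.3037 0.3164 0.3336 ztop 0.0867
0.54 133 y 0.3124 0.3165 0.3197 ztop 0.0786
0.56 131 y 0.3112 0.3155 0.3216 ztop 0.0787
0.58 116 y 0.3112 0.3155 0.3187 ztop 0.0786
0.6 120 y 0.3112 0.3155 0.3188 ztop 0.0786
0.62 63 y 0.3111 0.3144 0.3188 ztop 0.079
```

View pics/w3.png

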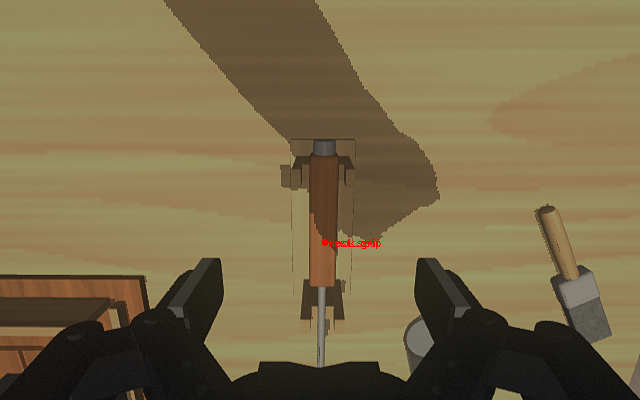

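The wrist view shows the handle from px (323,150) to (323,285) and the rod below it, almost parallel to tool x. I'll check the bench reading and the handle's ends.

```bash
python3 - <<'E'
from h import *
im,d=camera("wrist");P=depthpts(d,"wrist")
b=P[20:100,420:600].reshape(-1,3);print("bench z",np.median(b[:,2]))
m=cut_out("hook_grip","wrist")[0]["mask"]&(d>0);q=P[m]
h=q[(q[:,2]>.0825)];print("handle x",np.percentile(h[:,0],[0,1,99,100]))
for x0 in np.arange(.37,.54,.005):
    s=q[abs(q[:,0]-x0)<.0025]
    if len(s): print(round(x0,3),np.percentile(s[:,2],90).round(4),end=" ")
print(im[145,323],im[160,323])
print("scene");look("scene",["hook_grip","tote_lip"]);
im,d=camera("scene");P=depthpts(d,"scene");m=cut_out("hook_grip","scene")[0]["mask"]&(d>0);q=P[m];print(len(q),q[:,2].max(),np.percentile(q[:,2],90))
im,d=camera("side");P=depthpts(d,"side");m=cut_out("hook_grip","side")
if m:
    q=P[m[0]["mask"]&(d>0)];print(len(q),q[:,2].max(),np.percentile(q[:,2],[50,90,95]))
E
```

```text
bench z 0.0005353995837976811
handle x [0.39041094 0.39217423 0.51587026 0.51720737]
0.375 0.0766 0.38 0.0806 0.385 0.0807 0.39 0.0825 0.395 0.0833 0.4 0.0831 0.405 0.0834 0.41 0.0834 0.415 0.0833 0.42 0.0832 0.425 0.083 0.43 0.0832 0.435 0.0831 0.44 0.0833 0.445 0.0833 0.45 0.0832 0.455 0.0832 0.46 0.0833 0.465 0.0833 0.47 0.0831 0.475 0.0832 0.48 0.0831 0.485 0.0833 0.49 0.0832 0.495 0.0832 0.5 0.0831 0.505 0.083 0.51 0.0832 0.515 0.083 0.52 0.0819 0.525 0.0748 0.53 0.0746 0.535 0.0748 0.54 0.0748 [81 76 71] [90 60 36]
scene
scene hook_grip 0.59 [0.4828 0.3157 0.0694] [372. 143.]
scene tote_lip 0.59 [ 0.6976 -0.0227  0.0826] [354. 236.]
380 0.08799800384203127 0.0849937859176929
962 0.08839711368676065 [0.08063222 0.08403756 0.08466018]
```

>>> servo_tool(
  moves=[
    [[0,0,0.7],[-0.03,0.002,0.02],100],
    [[0,0,0],[-0.03,0,0.035],100],
    [[0,0,0],[-0.003,0,0.035],100],
    [[0,0,0],[0,0,0.035],100],
    [[0,0,0],[0,0,0.03],100],
    [[0,0,0],[0,0,0.013],100],
    [[0,0,0],[0,0,0],100],
    [[0,0,0],[0,0,0],100],
  ],
)

```text
time: 7.65
ee_pos: [0.4772, 0.3158, 0.0587]
tcp_rot: [180.0, 0.1, 179.3]
wrist_force: [-0.5, 0.4, -0.6]
opening: 0.0852
grasp_force: 0.0
```

>>> servo_tool(
  moves=[
    [[0,0,0],[-0.0015,0.0005,0.006],100],
    [[0,0,0],[0,0,0],40],
    [[0,0,0],[0,0,0],30],
    [[0,0,0],[0,0,0],20],
    [[0,0,0],[0,0,0],15],
    [[0,0,0],[0,0,0],15],
    [[0,0,0],[0,0,0],15],
    [[0,0,0],[0,0,0],15],
  ],
  force=100,
)

```text
time: 8.45
ee_pos: [0.4785, 0.3161, 0.0519]
tcp_rot: [180.0, 0.0, 179.3]
wrist_force: [0.5, -0.5, 5.3]
opening: 0.0247
grasp_force: 98.6
```

>>> servo_tool(
  moves=[
    [[0,0,0],[0,0,-0.02],15],
    [[0,0,0],[0,0,-0.025],15],
    [[0,0,0],[0,0,-0.03],15],
    [[0,0,0],[0.02,-0.01,-0.025],15],
    [[0,0,0],[0.02,-0.04,0],15],
    [[0,0,0],[0.02,-0.04,0],15],
    [[0,0,0],[0.01,-0.04,0],15],
    [[0,0,0],[0,-0.04,0],15],
    [[0,0,0],[0,-0.045,0],15],
    [[0,0,0],[0,-0.045,0],15],
    [[0,0,0],[0,-0.045,0],15],
    [[0,0,0],[0,-0.035,0],15],
  ],
)

```text
time: 9.65
ee_pos: [0.4034, -0.0253, 0.1509]
tcp_rot: [-180.0, -0.0, 179.3]
wrist_force: [1.0, 0.5, -2.4]
opening: 0.0249
grasp_force: 98.7
```

>>> servo_tool(
  moves=[
    [[0,0,0],[0,0,0],15],
    [[0,0,0],[0,0,0],15],
  ],
)

```text
time: 9.85
ee_pos: [0.4039, -0.0238, 0.1509]
tcp_rot: [180.0, -0.0, 179.2]
wrist_force: [-0.1, 0.4, -3.0]
opening: 0.0248
grasp_force: 98.9
```

```bash
python3 - <<'E'
from h import *
o=get_obs();print(o["time"],o["ee_pos"].round(4),o["tcp_rot"].round(2),o["wrist_force"].round(2))
_,im,d=look("wrist",["hook_grip","hook_tip","tote_lip","tote_front","deck_front","roof_front"],"w4")
P=depthpts(d,"wrist");np.save("P4.npy",P)
r=cut_out("tote_lip","wrist")
if r: 
    m=r[0]["mask"]&(d>0);q=P[m];print(len(q),q.min(0),q.max(0))
    for y0 in np.arange(-.11,.07,.01):
        s=q[(abs(q[:,1]-y0)<.005)&(q[:,2]>.074)&(q[:,2]<.09)&(q[:,0]<.73)]
        if len(s): print(y0.round(2),len(s),np.percentile(s[:,0],[5,50]).round(4))
E
```

```text
9.85 [ 0.4039 -0.0238  0.1509] [ 1.7998e+02 -4.0000e-02  1.7917e+02] [-0.11  0.43 -3.02]
wrist hook_grip 0.73 [ 0.4061 -0.0224  0.1671] [319. 283.]
```

View pics/w4.png

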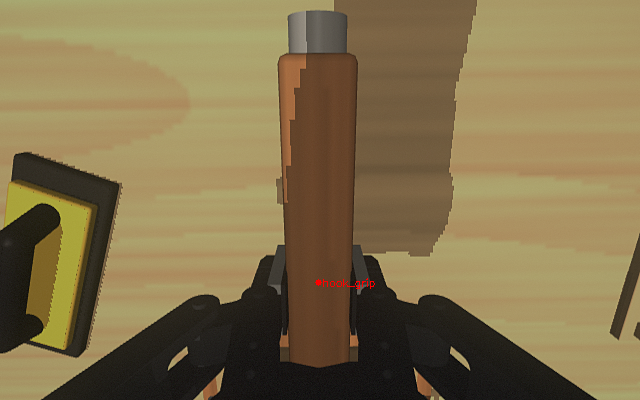

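The wrist camera faces backward, showing the handle held straight at (318,200). The rack is out of its view, so I'll measure the tote with the fixed cameras.

```bash
python3 - <<'E'
from h import *
for cam in("scene","side"):
    _,im,d=look(cam,["hook_grip","hook_tip","tote_lip","tote_front","deck_front","roof_front"],cam+"5")
    P=depthpts(d,cam)
    r=cut_out("tote_lip",cam)
    if r:
        q=P[r[0]["mask"]&(d>0)];print(cam,len(q))
        for y0 in np.arange(-.11,.08,.02):
            s=q[(abs(q[:,1]-y0)<.01)&(q[:,2]>.076)&(q[:,2]<.09)]
            if len(s): print(y0.round(2),len(s),np.percentile(s[:,0],[0,10]).round(4),end=" | ")
        t=q[(q[:,2]>.076)&(q[:,2]<.09)];print("\n top y range by x")
        for x0 in np.arange(.69,.83,.02):
            s=t[abs(t[:,0]-x0)<.01]
            if len(s): print(x0.round(2),len(s),s[:,1].min().round(4),s[:,1].max().round(4),end=" | ")
        print()
    # roof front bar
    f=P.reshape(-1,3);s=f[(f[:,2]>.205)&(f[:,2]<.225)&(f[:,0]>.62)&(f[:,0]<.67)&(f[:,1]>-.15)&(f[:,1]<.09)]
    if len(s)>10:
        a=np.polyfit(s[:,1],s[:,0],1);print("roof bar x=%.4f*y+%.4f"%tuple(a),len(s),s[:,1].min(),s[:,1].max())
    s=f[(f[:,2]>.058)&(f[:,2]<.074)&(f[:,0]>.545)&(f[:,0]<.61)&(f[:,1]>-.15)&(f[:,1]<.09)]
    if len(s)>10: print("stop top",len(s),np.percentile(s[:,0],[2,98]),np.percentile(s[:,1],[1,99]),np.polyfit(s[:,1],s[:,0],1))
big=[cv2.resize(cv2.imread("pics/scene5.png")[180:310,280:460],None,fx=3.3,fy=3.3),cv2.resize(cv2.imread("pics/side5.png")[110:260,210:390],None,fx=3.3,fy=3.3)]
for n,b in zip(("a","b"),big): cv2.imwrite("pics/c5%s.png"%n,b)
E
```

```text
scene hook_grip 0.62 [ 0.4069 -0.024   0.168 ] [282. 162.]
scene hook_tip 0.55 [ 0.5616 -0.0232  0.1362] [319. 197.]
scene tote_lip 0.61 [ 0.6991 -0.0236  0.0845] [354. 236.]
scene tote_front 0.61 [ 0.6971 -0.0258  0.0217] [351. 248.]
scene deck_front 0.88 [ 0.555  -0.0323  0.0135] [316. 222.]
scene roof_front 0.68 [ 0.6478 -0.0274  0.2097] [341. 199.]
scene 2259
-0.11 181 [0.6932 0.7083] | -0.09 38 [0.6945 0.6963] | -0.07 8 [0.6965 0.6969] | -0.05 24 [0.6954 0.6965] | -0.03 17 [0.6956 0.6967] | -0.01 32 [0.6956 0.6969] | 0.01 24 [0.6973 0.6978] | 0.03 7 [0.6976 0.6992] | 0.05 149 [0.699  0.7111] | 0.07 13 [0.7042 0.7071] | 
 top y range by x
0.69 71 -0.1085 0.0469 | 0.71 76 -0.1099 0.0635 | 0.73 54 -0.1095 0.0613 | 0.75 57 -0.1113 0.0604 | 0.77 56 -0.1116 0.0591 | 0.79 65 -0.1123 0.0608 | 0.81 114 -0.1119 0.0597 | 
roof bar x=0.0046*y+0.6509 355 -0.1478480081835459 0.08900700615290438
stop top 208 [0.57524211 0.58847054] [-0.11174041  0.05518596] [0.00890192 0.58338701]
side hook_grip 0.75 [ 0.403  -0.0258  0.17  ] [389. 217.]
side hook_tip 0.68 [ 0.5665 -0.0252  0.1352] [335. 201.]
[... 166 characters left out ...]
39. 230.]
side roof_front 0.76 [ 0.6457 -0.0325  0.2149] [312. 167.]
side 2122
-0.11 90 [0.697  0.7083] | -0.09 30 [0.6931 0.6934] | -0.07 22 [0.6928 0.694 ] | -0.05 22 [0.6951 0.6966] | -0.03 24 [0.6952 0.6958] | -0.01 18 [0.6955 0.6957] | 0.01 20 [0.6969 0.6979] | 0.03 15 [0.6988 0.7002] | 0.05 134 [0.696  0.7068] | 0.07 20 [0.702  0.7124] | 
 top y range by x
0.69 81 -0.1068 0.0562 | 0.71 52 -0.1088 0.0624 | 0.73 28 -0.1051 0.0616 | 0.75 43 -0.1116 0.0622 | 0.77 42 -0.1129 0.0618 | 0.79 44 -0.1132 0.0622 | 0.81 105 -0.1119 0.0599 | 
roof bar x=-0.0001*y+0.6495 297 -0.1474906875083333 0.08987810729174055
stop top 239 [0.5749339  0.58789686] [-0.10265284  0.05551202] [0.00661931 0.58063668]
```

View pics/c5b.png

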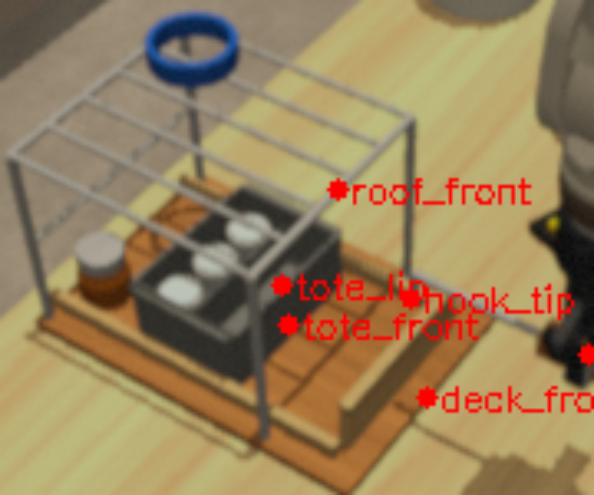

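The crop shows the tote slightly yawed at (235,285), with the stop board in front of it at (390,370) and a clear channel between them. I'll send the rod in at a safe height first.

>>> servo_tool(
  moves=[
    [[0,0,0],[-0.02,0.002,0.01],15],
    [[0,0,0],[-0.03,0.001,0.012],15],
    [[0,0,0],[-0.035,0,0.008],15],
    [[0,0,0],[-0.035,0,0],15],
    [[0,0,0],[-0.025,0,0],15],
    [[0,0,0],[-0.012,0,0],15],
    [[0,0,0],[0,0,0],15],
    [[0,0,0],[0,0,0],15],
  ],
)

```text
time: 11.85
ee_pos: [0.5608, -0.0221, 0.1209]
tcp_rot: [180.0, -0.1, 179.3]
wrist_force: [-0.1, 0.1, -1.8]
opening: 0.0244
grasp_force: 98.9
```

```bash
python3 - <<'E'
from h import *
o=get_obs();print(o["time"],o["ee_pos"].round(4),o["tcp_rot"].round(2),o["wrist_force"].round(2),o["q"].round(0))
for cam in("scene","side"):
    look(cam,["hook_grip","hook_tip","tote_lip"],cam+"6")
a=cv2.resize(cv2.imread("pics/scene6.png")[160:310,270:450],None,fx=2.2,fy=2.2);b=cv2.resize(cv2.imread("pics/side6.png")[110:260,210:390],None,fx=2.2,fy=2.2)
cv2.imwrite("pics/c6.png",np.hstack([a,b]))
E
```

```text
11.85 [ 0.5608 -0.0221  0.1209] [ 1.8000e+02 -6.0000e-02  1.7931e+02] [-0.11  0.14 -1.85] [-2.  6. -1. 83. -0. -2.]
scene hook_grip 0.86 [ 0.5591 -0.0216  0.138 ] [319. 196.]
scene hook_grip 0.62 [0.4747 0.3196 0.0712] [371. 141.]
scene hook_tip 0.81 [ 0.7195 -0.0212  0.1052] [361. 236.]
scene tote_lip 0.62 [ 0.6983 -0.025   0.0842] [353. 236.]
side hook_grip 0.94 [ 0.5597 -0.0217  0.1365] [336. 202.]
side hook_tip 0.86 [ 0.7222 -0.0259  0.1054] [290. 186.]
```

View pics/c6.png

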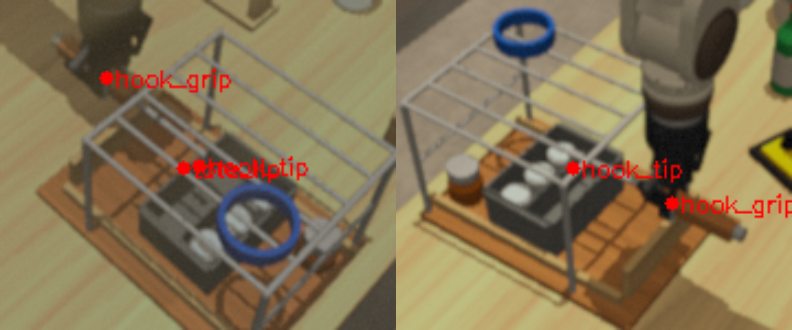

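The tip sits at (0.721, -0.024, 0.105), over the empty space just behind the lip. Lowering now.

>>> servo_tool(
  moves=[
    [[0,0,0],[0,0,0.012],15],
    [[0,0,0],[0,0,0.012],15],
    [[0,0,0],[0,0,0.012],15],
    [[0,0,0],[0,0,0.009],15],
    [[0,0,0],[0,0,0],15],
    [[0,0,0],[0,0,0],15],
    [[0,0,0],[0,0,0],15],
  ],
)

```text
time: 12.95
ee_pos: [0.5615, -0.0222, 0.0769]
tcp_rot: [-180.0, 0.1, 179.3]
wrist_force: [-0.0, 1.1, -2.2]
opening: 0.0246
grasp_force: 98.9
```

>>> servo_tool(
  moves=[
    [[0,0,0],[0.002,0,0],15],
    [[0,0,0],[0.002,0,0],15],
    [[0,0,0],[0.002,0,0],15],
    [[0,0,0],[0.002,0,0],15],
    [[0,0,0],[0.002,0,0],15],
    [[0,0,0],[0.002,0,0],15],
    [[0,0,0],[0.0015,0,0],15],
    [[0,0,0],[0.0015,0,0],15],
    [[0,0,0],[0.0015,0,0],15],
    [[0,0,0],[0.0015,0,0],15],
    [[0,0,0],[0.0015,0,0],15],
    [[0,0,0],[0.0015,0,0],15],
  ],
)

```text
time: 14.15
ee_pos: [0.5403, -0.0219, 0.0763]
tcp_rot: [180.0, 0.0, 179.3]
wrist_force: [2.7, -0.1, -2.1]
opening: 0.0246
grasp_force: 98.9
```

>>> servo_tool(
  moves=[
    [[0,0,0],[0.002,0,0],15],
    [[0,0,0],[0.002,0,0],15],
    [[0,0,0],[0.002,0,0],15],
    [[0,0,0],[0.002,0,0],15],
    [[0,0,0],[0.002,0,0],15],
    [[0,0,0],[0.002,0,0],15],
  ],
)

```text
time: 14.75
ee_pos: [0.5281, -0.0217, 0.0763]
tcp_rot: [-180.0, 0.0, 179.3]
wrist_force: [1.7, 0.4, -2.9]
opening: 0.0247
grasp_force: 98.9
```

```bash
python3 - <<'E'
from h import *
o=get_obs();print(o["time"],o["ee_pos"].round(4),o["tcp_rot"].round(2),o["wrist_force"].round(2),o["torque"].round(2))
for cam in("scene","side"):
    look(cam,["hook_grip","hook_tip","tote_lip"],cam+"7")
E
```

```text
14.75 [ 0.5281 -0.0217  0.0763] [-180.      0.    179.31] [ 1.7   0.38 -2.86] [-0.01 -0.28  0.02]
scene hook_grip 0.2 [ 0.6089 -0.4509  0.0063] [213. 333.]
scene hook_tip 0.57 [ 0.6873 -0.0218  0.062 ] [351. 237.]
scene tote_lip 0.89 [ 0.6822 -0.0198  0.0821] [350. 232.]
side hook_grip 0.88 [ 0.5327 -0.0225  0.0932] [344. 216.]
side hook_tip 0.9 [ 0.6893 -0.0251  0.0604] [300. 201.]
side hook_tip 0.75 [0.4785 0.32   0.0673] [287. 324.]
side tote_lip 0.95 [ 0.6855 -0.0217  0.0826] [300. 197.]
```

>>> servo_tool(
  moves=[
    [[0,0,0],[0.0025,0,0],15],
    [[0,0,0],[0.003,0,0],15],
    [[0,0,0],[0.003,0,0],15],
    [[0,0,0],[0.003,0,0],15],
    [[0,0,0],[0.003,0,0],15],
    [[0,0,0],[0.003,0,0],15],
    [[0,0,0],[0.003,0,0],15],
    [[0,0,0],[0.003,0,0],15],
    [[0,0,0],[0.003,0,0],15],
    [[0,0,0],[0.003,0,0],15],
    [[0,0,0],[0.003,0,0],15],
    [[0,0,0],[0.003,0,0],15],
  ],
)

```text
time: 16.35
ee_pos: [0.4925, -0.0213, 0.0763]
tcp_rot: [180.0, 0.0, 179.3]
wrist_force: [2.2, -0.2, -2.7]
opening: 0.0249
grasp_force: 98.9
```

>>> servo_tool(
  moves=[
    [[0,0,0],[0.003,0,0],15],
    [[0,0,0],[0.003,0,0],15],
    [[0,0,0],[0.003,0,0],15],
    [[0,0,0],[0.003,0,0],15],
    [[0,0,0],[0.003,0,0],15],
    [[0,0,0],[0.003,0,0],15],
    [[0,0,0],[0.003,0,0],15],
    [[0,0,0],[0.003,0,0],15],
    [[0,0,0],[0.003,0,0],15],
    [[0,0,0],[0.002,0,0],15],
    [[0,0,0],[0.002,0,0],15],
  ],
)

```text
time: 17.45
ee_pos: [0.4615, -0.0209, 0.0763]
tcp_rot: [-180.0, 0.0, 179.3]
wrist_force: [2.8, 0.1, -4.2]
opening: 0.0246
grasp_force: 98.9
```

```bash
python3 - <<'E'
from h import *
o=get_obs();print(o["time"],o["ee_pos"].round(4),o["tcp_rot"].round(2),o["wrist_force"].round(2),o["torque"].round(2))
for cam in("scene","side"):
    _,im,d=look(cam,["hook_tip","tote_lip"],cam+"8")
    P=depthpts(d,cam);r=cut_out("tote_lip",cam)
    if r:
        q=P[r[0]["mask"]&(d>0)]
        X=[];Y=[]
        for y0 in np.arange(-.09,.05,.01):
            s=q[(abs(q[:,1]-y0)<.005)&(q[:,2]>.076)&(q[:,2]<.09)]
            if len(s): X.append(np.percentile(s[:,0],5));Y.append(y0)
        print(np.round(X,4),np.polyfit(Y,X,1))
    f=P.reshape(-1,3)
    s=f[(f[:,2]>.058)&(f[:,2]<.074)&(f[:,0]>.545)&(f[:,0]<.6)&(f[:,1]>-.1)&(f[:,1]<.04)]
    if len(s)>10: print("stop top",len(s),np.percentile(s[:,0],[2,90,98]))
E
```

```text
17.45 [ 0.4615 -0.0209  0.0763] [-180.      0.    179.31] [ 2.8   0.13 -4.2 ] [ 0.01 -0.25 -0.04]
scene hook_tip 0.71 [ 0.6221 -0.0212  0.0623] [334. 224.]
scene hook_tip 0.21 [ 0.6087 -0.4524  0.0036] [213. 334.]
scene tote_lip 0.66 [ 0.6177 -0.0217  0.0866] [333. 218.]
[0.6141 0.6144 0.6138 0.613  0.6141 0.6145 0.614  0.7302 0.6176 0.6157
 0.6148 0.6169 0.732  0.617  0.6182] [0.23526644 0.63539849]
stop top 149 [0.57516541 0.58797993 0.58842545]
side hook_tip 0.68 [ 0.6224 -0.0244  0.0613] [318. 210.]
side tote_lip 0.89 [ 0.6166 -0.0227  0.0838] [319. 206.]
[0.6132 0.6131 0.6131 0.6126 0.6131 0.6138 0.6134 0.6139 0.6135 0.6147
 0.6139 0.6145 0.6146 0.6169] [0.01842566 0.61422051]
stop top 184 [0.57455246 0.58630203 0.58806164]
```

>>> servo_tool(
  moves=[
    [[0,0,0],[0.002,0,0],15],
    [[0,0,0],[0.002,0,0],15],
    [[0,0,0],[0.002,0,0],15],
    [[0,0,0],[0.002,0,0],15],
    [[0,0,0],[0.002,0,0],15],
    [[0,0,0],[0.002,0,0],15],
    [[0,0,0],[0.0015,0,0],15],
    [[0,0,0],[0.0015,0,0],15],
    [[0,0,0],[0.0015,0,0],15],
    [[0,0,0],[0.001,0,0],15],
    [[0,0,0],[0.001,0,0],15],
  ],
)

```text
time: 18.95
ee_pos: [0.4431, -0.0207, 0.0763]
tcp_rot: [-180.0, 0.0, 179.3]
wrist_force: [1.2, 0.1, -2.6]
opening: 0.0246
grasp_force: 98.9
```

>>> servo_tool(
  moves=[
    [[0,0,0],[0.0007,0,0],15],
    [[0,0,0],[0.0007,0,0],15],
    [[0,0,0],[0.0007,0,0],15],
  ],
)

```text
time: 19.25
ee_pos: [0.4411, -0.0207, 0.0763]
tcp_rot: [-180.0, 0.0, 179.3]
wrist_force: [1.9, 0.2, -2.6]
opening: 0.0246
grasp_force: 98.9
```

>>> servo_tool(
  moves=[
    [[0,0,0],[0.0007,0,0],15],
    [[0,0,0],[0.0007,0,0],15],
  ],
)

```text
time: 19.45
ee_pos: [0.4397, -0.0207, 0.0763]
tcp_rot: [180.0, -0.0, 179.3]
wrist_force: [2.3, 0.9, -3.2]
opening: 0.0245
grasp_force: 98.9
```

>>> servo_tool(
  moves=[
    [[0,0,0],[0.0005,0,0],15],
    [[0,0,0],[0.0005,0,0],15],
  ],
)

```text
time: 19.65
ee_pos: [0.4387, -0.0207, 0.0763]
tcp_rot: [-180.0, 0.0, 179.3]
wrist_force: [1.8, -0.5, -2.3]
opening: 0.0245
grasp_force: 98.9
```

>>> servo_tool(
  moves=[
    [[0,0,0],[0.0005,0,0],15],
    [[0,0,0],[0.0005,0,0],15],
  ],
)

```text
time: 19.85
ee_pos: [0.4377, -0.0206, 0.0763]
tcp_rot: [180.0, 0.0, 179.3]
wrist_force: [1.8, 0.4, -2.5]
opening: 0.0245
grasp_force: 98.9
```

>>> servo_tool(
  moves=[
    [[0,0,0],[0.0005,0,0],15],
    [[0,0,0],[0.0005,0,0],15],
  ],
)

```text
time: 20.05
ee_pos: [0.4367, -0.0206, 0.0763]
tcp_rot: [-180.0, 0.0, 179.3]
wrist_force: [1.8, -0.3, -3.0]
opening: 0.0247
grasp_force: 98.9
```

>>> servo_tool(
  moves=[
    [[0,0,0],[0.0004,0,0],15],
    [[0,0,0],[0.0004,0,0],15],
  ],
)

```text
time: 20.25
ee_pos: [0.4359, -0.0206, 0.0763]
tcp_rot: [180.0, 0.0, 179.3]
wrist_force: [2.5, -0.0, -2.9]
opening: 0.0247
grasp_force: 98.9
```

>>> servo_tool(
  moves=[
    [[0,0,0],[0.0004,0,0],15],
    [[0,0,0],[0.0004,0,0],15],
  ],
)

```text
time: 20.45
ee_pos: [0.4352, -0.0206, 0.0763]
tcp_rot: [-180.0, 0.0, 179.3]
wrist_force: [3.0, -0.9, -2.9]
opening: 0.0247
grasp_force: 98.8
```

Force is rising slightly, which may be the first corner touching.

>>> servo_tool(
  moves=[
    [[0,0,0],[0.0003,0,0],15],
    [[0,0,0],[0.0003,0,0],15],
  ],
)

```text
time: 20.65
ee_pos: [0.435, -0.0206, 0.0764]
tcp_rot: [-180.0, 0.1, 179.3]
wrist_force: [6.7, -1.9, -4.9]
opening: 0.0245
grasp_force: 98.7
```

>>> servo_tool(
  moves=[
    [[0,0,0],[0.0003,0,0],15],
    [[0,0,0],[0,0,0],15],
  ],
)

```text
time: 20.85
ee_pos: [0.435, -0.0206, 0.0765]
tcp_rot: [180.0, 0.1, 179.3]
wrist_force: [7.5, -0.0, -5.6]
opening: 0.0244
grasp_force: 98.7
```

>>> servo_tool(
  moves=[
    [[0,0,0],[0.0002,0,0],15],
    [[0,0,0],[0,0,0],15],
  ],
)

```text
time: 21.05
ee_pos: [0.435, -0.0206, 0.0765]
tcp_rot: [-180.0, 0.1, 179.3]
wrist_force: [7.9, -0.2, -5.2]
opening: 0.0245
grasp_force: 98.6
```

>>> servo_tool(
  moves=[
    [[0,0,0],[0.0002,0,0],15],
    [[0,0,0],[0,0,0],15],
  ],
)

```text
time: 21.25
ee_pos: [0.435, -0.0206, 0.0766]
tcp_rot: [-180.0, 0.1, 179.3]
wrist_force: [8.9, -0.4, -5.9]
opening: 0.0245
grasp_force: 98.6
```

>>> servo_tool(
  moves=[
    [[0,0,0],[0.0003,0,0],15],
    [[0,0,0],[0,0,0],15],
  ],
)

```text
time: 21.45
ee_pos: [0.435, -0.0206, 0.0766]
tcp_rot: [-180.0, 0.2, 179.3]
wrist_force: [11.4, -1.0, -6.6]
opening: 0.0244
grasp_force: 98.5
```

>>> servo_tool(
  moves=[
    [[0,0,0],[0.0001,0,0],15],
    [[0,0,0],[0,0,0],15],
    [[0,0,0],[0,0,0],15],
  ],
)

```text
time: 21.75
ee_pos: [0.435, -0.0206, 0.0766]
tcp_rot: [-180.0, 0.2, 179.3]
wrist_force: [12.1, -0.8, -5.8]
opening: 0.0246
grasp_force: 98.5
```

>>> servo_tool(
  moves=[
    [[0,0,0],[0,0,0],15],
    [[0,0,0],[0,0,0],15],
    [[0,0,0],[0,0,0],15],
    [[0,0,0],[0,0,0],15],
    [[0,0,0],[0,0,0],15],
    [[0,0,0],[0,0,0],15],
    [[0,0,0],[0,0,0],15],
    [[0,0,0],[0,0,0],15],
    [[0,0,0],[0,0,0],15],
  ],
)

```text
time: 22.65
ee_pos: [0.435, -0.0206, 0.0766]
tcp_rot: [180.0, 0.2, 179.3]
wrist_force: [11.8, 0.3, -5.6]
opening: 0.0246
grasp_force: 98.5
```

```bash
python3 - <<'E'
from h import *
o=get_obs();print(o["time"],o["ee_pos"].round(4),o["tcp_rot"].round(2),o["wrist_force"].round(2),o["torque"].round(2))
for cam in("scene","side"):
    _,im,d=look(cam,["hook_tip","tote_lip"],cam+"9")
    P=depthpts(d,cam);r=cut_out("tote_lip",cam)
    if r:
        q=P[r[0]["mask"]&(d>0)]
        X=[];Y=[]
        for y0 in np.arange(-.09,.05,.01):
            s=q[(abs(q[:,1]-y0)<.005)&(q[:,2]>.076)&(q[:,2]<.09)&(q[:,0]<.62)]
            if len(s): X.append(np.percentile(s[:,0],5));Y.append(y0)
        print(np.round(X,4),np.polyfit(Y,X,1))
a=cv2.resize(cv2.imread("pics/scene9.png")[160:310,270:450],None,fx=2.2,fy=2.2);b=cv2.resize(cv2.imread("pics/side9.png")[110:260,210:390],None,fx=2.2,fy=2.2)
cv2.imwrite("pics/c9.png",np.hstack([a,b]))
E
```

```text
22.65 [ 0.435  -0.0206  0.0766] [180.     0.19 179.31] [11.8   0.26 -5.59] [-0.08 -1.8   0.  ]
scene hook_tip 0.58 [ 0.5964 -0.019   0.063 ] [328. 218.]
scene tote_lip 0.66 [ 0.5881 -0.0212  0.0862] [326. 212.]
[0.5885 0.5868 0.5875 0.5879 0.5911 0.5899 0.5896 0.5903 0.5911 0.5902] [0.02649523 0.58961656]
side hook_tip 0.9 [ 0.5949 -0.0252  0.0581] [326. 215.]
side tote_lip 0.58 [ 0.5918 -0.0194  0.0817] [326. 211.]
[0.5875 0.5877 0.5888 0.588  0.5883 0.5879 0.5877 0.5876 0.588  0.587
 0.5877 0.5872 0.5875 0.5882 0.5882] [-0.00166054  0.58779822]
```

View pics/c9.png

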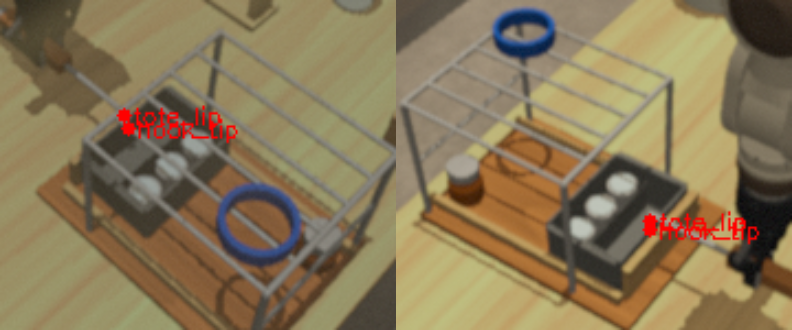

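The tote sits square and flush on the stop board: both views show the front wall parallel to it at x≈0.588. I'll ease off and unhook.

>>> servo_tool(
  moves=[
    [[0,0,0],[-0.001,0,0],15],
    [[0,0,0],[-0.002,0,0],15],
    [[0,0,0],[-0.004,0,0],15],
    [[0,0,0],[-0.004,0,0],15],
    [[0,0,0],[0,0,0],15],
    [[0,0,0],[0,0,-0.005],15],
    [[0,0,0],[0,0,-0.01],15],
    [[0,0,0],[0,0,-0.015],15],
    [[0,0,0],[0,0,-0.02],15],
    [[0,0,0],[0,0,-0.02],15],
    [[0,0,0],[0,0,0],15],
  ],
)

```text
time: 24.15
ee_pos: [0.4458, -0.0208, 0.1501]
tcp_rot: [-180.0, 0.3, 179.3]
wrist_force: [-0.4, -0.6, -1.7]
opening: 0.0247
grasp_force: 98.9
```

>>> servo_tool(
  moves=[
    [[0,0,0],[0.02,0,-0.01],15],
    [[0,0,0],[0.02,0.02,0],15],
    [[0,0,0],[0,0.04,0],15],
    [[0,0,0],[0,0.045,0],15],
    [[0,0,0],[0,0.045,0],15],
    [[0,0,0],[0,0.045,0],15],
    [[0,0,0],[-0.01,0.045,0],15],
    [[0,0,0],[-0.02,0.04,0],15],
    [[0,0,0],[-0.02,0.03,0],15],
    [[0,0,0],[-0.015,0.02,0],15],
    [[0,0,0],[0,0,0],15],
    [[0,0,0],[0,0,0],15],
  ],
)

```text
time: 25.35
ee_pos: [0.4731, 0.309, 0.1554]
tcp_rot: [-179.9, -0.1, 179.3]
wrist_force: [-0.5, -0.4, -1.9]
opening: 0.0246
grasp_force: 99.1
```

```bash
python3 - <<'E'
from h import *
o=get_obs();print(o["time"],o["ee_pos"].round(4),o["tcp_rot"].round(2),o["wrist_force"].round(2),o["torque"].round(2))
e=o["ee_pos"]
for cam in("scene","side","wrist"):
    r,_,_=look(cam,["hook_grip","hook_tip","rest_seat","tote_lip"],cam+"10")
    for n in("hook_grip","hook_tip"):
        if n in r: print("rel tcp",(r[n]-e).round(4))
E
```

```text
25.35 [0.4731 0.309  0.1554] [-1.7994e+02 -8.0000e-02  1.7934e+02] [-0.46 -0.43 -1.95] [ 0.02  0.06 -0.02]
scene hook_grip 0.68 [0.4769 0.3069 0.1768] [372. 119.]
scene hook_tip 0.75 [0.6355 0.3096 0.1381] [410. 151.]
scene hook_tip 0.43 [0.475  0.3099 0.1746] [372. 119.]
scene rest_seat 0.61 [0.4718 0.3187 0.0714] [370. 141.]
scene tote_lip 0.94 [ 0.5911 -0.0202  0.0861] [327. 213.]
rel tcp [ 0.0038 -0.002   0.0213]
rel tcp [ 0.1624  0.0007 -0.0174]
side hook_grip 0.8 [0.4716 0.306  0.1736] [290. 298.]
side hook_tip 0.7 [0.6333 0.3042 0.1371] [237. 273.]
side rest_seat 0.72 [0.4785 0.3181 0.0695] [287. 323.]
side rest_seat 0.62 [ 0.5508 -0.0304  0.0145] [339. 229.]
side tote_lip 0.79 [ 0.5897 -0.0189  0.0828] [326. 211.]
rel tcp [-0.0014 -0.003   0.0182]
rel tcp [ 0.1603 -0.0048 -0.0183]
wrist hook_grip 0.87 [0.4727 0.3089 0.1725] [316. 277.]
rel tcp [-0.0004 -0.0001  0.017 ]
```

>>> servo_tool(
  moves=[
    [[0,0,0],[-0.0054,0.0071,0],15],
    [[0,0,0],[0,0,0.02],15],
    [[0,0,0],[0,0,0.02],15],
    [[0,0,0],[0,0,0.015],15],
    [[0,0,0],[0,0,0],15],
    [[0,0,0],[0,0,0],15],
  ],
)

```text
time: 26.7
ee_pos: [0.479, 0.3161, 0.1015]
tcp_rot: [-180.0, -0.0, 179.3]
wrist_force: [-0.4, -0.5, -2.0]
opening: 0.0245
grasp_force: 99.3
```

>>> servo_tool(
  moves=[
    [[0,0,0],[0.0005,0,0.012],15],
    [[0,0,0],[0,0,0.012],15],
    [[0,0,0],[0,0,0.01],15],
    [[0,0,0],[0,0,0.008],15],
    [[0,0,0],[0,0,0.004],15],
    [[0,0,0],[0,0,0.002],15],
    [[0,0,0],[0,0,0],15],
    [[0,0,0],[0,0,0],15],
  ],
)

```text
time: 27.5
ee_pos: [0.4786, 0.3161, 0.0537]
tcp_rot: [180.0, 0.0, 179.3]
wrist_force: [0.5, -0.3, -2.6]
opening: 0.0245
grasp_force: 99.3
```

>>> servo_tool(
  moves=[
    [[0,0,0],[0,0,0.001],15],
    [[0,0,0],[0,0,0.0006],15],
    [[0,0,0],[0,0,0],15],
  ],
)

```text
time: 27.8
ee_pos: [0.4785, 0.3161, 0.052]
tcp_rot: [180.0, 0.0, 179.3]
wrist_force: [0.0, -0.9, -0.7]
opening: 0.0245
grasp_force: 99.6
```

>>> servo_tool(
  moves=[
    [[0,0,0],[0,0,0.0003],20],
    [[0,0,0],[0,0,0],32],
    [[0,0,0],[0,0,0],45],
    [[0,0,0],[0,0,0],65],
    [[0,0,0],[0,0,0],100],
    [[0,0,0],[0,0,0],100],
    [[0,0,0],[0,0,0],100],
    [[0,0,0],[0,0,0],100],
  ],
  force=20,
)

```text
time: 28.6
ee_pos: [0.4784, 0.316, 0.0514]
tcp_rot: [180.0, -0.0, 179.3]
wrist_force: [-0.1, 0.7, -0.8]
opening: 0.0856
grasp_force: 0.0
```

>>> servo_tool(
  moves=[
    [[0,0,0],[0,0,-0.01],100],
    [[0,0,0],[0,0,-0.02],100],
    [[0,0,0],[0,0,-0.03],100],
    [[0,0,0],[0,0,-0.035],100],
    [[0,0,0],[0.015,0,-0.04],100],
    [[0,0,0],[0.025,0,-0.03],100],
    [[0,0,0],[0.02,0,0],100],
    [[0,0,0],[0,0,0],100],
    [[0,0,0],[0,0,0],100],
    [[0,0,0],[0,0,0],100],
  ],
)

```text
time: 29.6
ee_pos: [0.4187, 0.3166, 0.216]
tcp_rot: [-180.0, -0.0, 179.3]
wrist_force: [0.2, -0.5, 0.2]
opening: 0.0852
grasp_force: 0.0
```

```bash
python3 - <<'E'
from h import *
o=get_obs();print(o["time"],o["ee_pos"].round(4),o["opening"])
for cam in("scene","side","wrist"):
    _,im,d=look(cam,["hook_grip","hook_tip","rest_seat","tote_lip"],cam+"11")
P=depthpts(d,"wrist");q=P[cut_out("hook_grip","wrist")[0]["mask"]&(d>0)]
for x0 in np.arange(.38,.64,.02):
    s=q[abs(q[:,0]-x0)<.01]
    if len(s)>5: print(round(x0,2),np.median(s[:,1]).round(4),np.percentile(s[:,2],80).round(4))
h=q[q[:,2]>.081];print(h[:,0].min(),h[:,0].max())
cv2.imwrite("pics/c11.png",np.hstack([cv2.resize(cv2.imread("pics/wrist11.png"),(480,300)),cv2.resize(cv2.imread("pics/side11.png")[180:380,150:350],(300,300))]))
E
```

```text
29.6 [0.4187 0.3166 0.216 ] 0.08524171272271093
scene hook_grip 0.61 [0.4783 0.3154 0.0709] [371. 142.]
scene hook_tip 0.63 [0.6354 0.3161 0.035 ] [405. 172.]
scene rest_seat 0.61 [0.4693 0.3214 0.0722] [370. 140.]
scene tote_lip 0.97 [ 0.5916 -0.0214  0.0866] [327. 213.]
scene tote_lip 0.52 [ 0.6096 -0.4529  0.0031] [213. 334.]
side hook_grip 0.86 [0.481  0.3188 0.0692] [286. 323.]
side hook_tip 0.89 [0.6407 0.312  0.0342] [239. 296.]
side rest_seat 0.66 [0.4814 0.3188 0.0685] [286. 323.]
side rest_seat 0.56 [0.6396 0.3152 0.0372] [238. 296.]
wrist hook_grip 0.59 [0.4774 0.3165 0.0683] [318. 242.]
wrist rest_seat 0.96 [0.4806 0.3185 0.0706] [320. 246.]
0.38 0.318 0.0803
0.4 0.3178 0.083
0.42 0.3176 0.083
0.44 0.3173 0.083
0.46 0.3172 0.083
0.48 0.3169 0.0829
0.5 0.3175 0.0829
0.52 0.3172 0.0828
0.54 0.317 0.0746
0.56 0.3177 0.0746
0.58 0.3167 0.0743
0.6 0.3165 0.0743
0.62 0.3162 0.0744
0.3776573922166469 0.5178883318703466
```

View pics/c11.png

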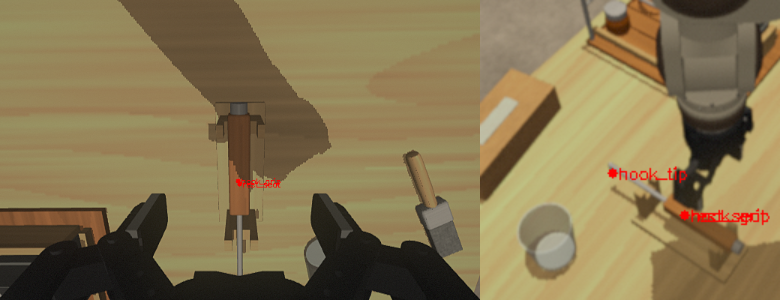

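The hook lies back in both notches at the same height, position and yaw as at the start, the hand is clear, and the tote is still at the stop.

```bash
python3 -c "
from workcell import job_done
print(job_done())"
```

```text
the job is handed in; nothing more can be done
None
```

I dragged the tote square against the stop board with the hook, held it there at about 12 N for just over a second, laid the hook back in its rest and handed the job in at about 30 s; no verdict came back.

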